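# Fetch test strips from a tilt-out bin

## Task

On the lab bench, tilt the bin with the blue handle forward as far as it goes, take out the blue-capped test-strip canister and set it down gently in the steel tray, standing or lying. Leave that bin tilted out and the yellow and red bins shut.

Things in the scene. Friction and masses are not known exactly. Their poses are not given: they have to be found in the camera images.
- bin_blue (a joint): tilt of the bin with blue front and handle: 0 = shut, 0.65 rad (37 deg) = fully forward, at its stop. One of three like bins (blue, yellow, red, any order) side by side, 150 mm apart, in clear-roofed housings 138 mm high. It pivots on the bottom edge of its front, 48 mm above the bench, stays where it is left and moves with about 5 N at the handle. Inside 56 mm deep, 133 mm wide (y).
- blue_handle (a point): middle of the blue bin's handle bar (round, 10 mm thick, 60 mm long over all, level), 45 mm out from the bin's front, 36 mm above its 72 mm high rim; 40 mm free behind the bar; an arm at each end. Frame turns with the bin: y along the bar; bin shut: x level from bar into the bin, z up. Pivot line in it: x +45, z -108 mm. Fully out, the bar is 56 mm nearer the robot and 49 mm lower.
- blue_canister (a point): centre (half-way up) of the canister: closed cylinder 36 mm across, 60 mm tall, white with blue cap and band, 50 to 100 g; z axis along it towards the cap. It stands in the blue bin under the clear roof; with the bin out it leans on the bin's front wall, cap up and towards the robot near the bin's rim, axis some 35 to 50 deg from upright.
- tray: open steel tray fixed on the bench, 170 mm (its x) by 150 mm (its y), 30 mm high, walls and floor 4 mm thick; origin at the centre of its underside
- bin_yellow (a joint): joint of the yellow tilt-out bin, of the same make as the blue one: 0 = shut, positive as it tilts out. It stays shut.
- bin_red (a joint): joint of the red tilt-out bin, of the same make as the blue one: 0 = shut, positive as it tilts out. It stays shut.
Not all that is in view belongs to the job. Several things look just like the tray: the one meant starts nearest to the robot's base.

How it is judged:
By the outcome, as a careful person would: the job done as asked, in the order asked, and still so for the second after the job is handed in, with the robot touching nothing.
It also fails if it takes over 64 s, if anything falls off the work surface, if the arm or the gripper's body presses on something with over 40 N, if the wrist force passes 120 N, or if a joint passes its speed limit or range.

## Robot

A 6-joint arm with a two-finger parallel gripper is mounted at the origin on the work surface. World frame = base frame: x ahead of the robot, y to its left, z up, the work surface at z = 0. Lengths are in m, angles in degrees, forces in N, time in s.
With the tool pointing down it reaches from about 0.25 to 0.725 m from the base axis. Payload 9.7 kg.
Tool frame: the origin (TCP) lies midway between the tips of the shut fingers; the grasp point (between the pads) lies bot.hold_point_z behind it (bot.hold_point_z is the distance from the TCP to the grasp point, in m); z points along the fingers, y is the line along which they close (so a half turn about z gives the same grasp; the last joint's range is limited). The gripper opens to 85 mm and grips with 20 to 120 N. Pads are 22 mm wide; open, the fingers measure 114 mm over their backs; the gripper's body (76 mm by 85 mm) begins 54 mm behind the grasp point. The pads swing forward as they close: fully open they stand 13 mm farther back than shut.
Start: joints at [65.374, 4.979, 10.078, 95.1, 0, 90], TCP at [0.229, 0.5, 0.231] pointing down, gripper open.
Joint ranges: [-179.16, 179.16], [-48.56, 103.87], [-65.8, 70.77], [-126.05, 130.52], [-82.76, 87.17], [-180, 180]. Speed limits (degrees/s): [127.2, 127.2, 147.25, 180, 180, 180].

## Interface

Orientations are given as [roll, pitch, yaw] about the fixed x, y, z axes, in that order (R = Rz(yaw) Ry(pitch) Rx(roll)).
In Python, from workcell import bot, camera, camera_model, ticket gives the robot as it stands.
- The arm moves only by the tool send_rows, never from a script. Its argument "targets" is text: rows parted by semicolons, each of 5 numbers parted by spaces: the shift along the tool's x, y, z in mm, then the turn about the tool's z in degrees, then the closure in counts, from 0 (fully open) to 255 (shut). A call has 1 to 20 rows; each row is the pose to reach, as a shift and turn from the pose commanded when the call began, along the tool's axes at that moment; what a row does not reach only later rows make up. A row lasts 1/8 s, in which the tool goes at most 62.5 mm and 10.7 degrees, less where a joint would pass 70% of its speed; a pose out of reach is approached as far as the arm can. A call with a gripper value outside its range is refused whole. The fingers move at their own pace and stop on an object; "newtons" is the grip in N (left out, the last holds). Time passes only in rows, so rows that repeat a pose let the fingers close. It gives the time, the measured TCP pose, the force, the opening and the grip force at its end, in the units of the state.
- bot.get_obs(): the state, without advancing time (a new reading comes with each control period).
- camera(name): name is "scene" or "top"; returns the picture (480x640x3 uint8, blue, green, red); there is no depth.
- camera_model(name): a dict with "K" (3x3 intrinsics, pixels), "pose" (4x4, takes a point from camera to world coordinates). Camera axes: x right, y down, z forward; pixel columns grow to the right and rows downward; lengths in m; the calibration is good to about 2 mm. A picture is of the moment at which its call begins. camera_model takes no time and is no camera call.
- ticket.job_done(): hands the job in; it is judged then, once.
The state is a dict: "time": time; "q": joint angles; "qd": joint speeds; "joint_efforts": joint torques, N m; "ee_pos": TCP position; "tcp_rot": TCP orientation; "wrist_force": force on the tool from outside, world axes, zero at the start; "torque": the same for the moment, N m; "opening": finger opening in m; "grasp_force": force on a finger pad.
Only numpy, scipy, OpenCV 4.12 (cv2) and the standard library are available. Lean on these libraries where they do the work, as an engineer would, in place of code of your own. Each camera call takes 0.05 s, during which the arm holds its last target. There are 200 camera calls.

## Working session

There is one attempt and no reset: what is moved stays moved. The work goes in short steps, Python scripts to look and compute and a tool call to move; the robot and the scene stay as the last step left them, time stands still between calls to the robot, and variables do not carry over. Pictures are saved under pics/ and viewed, at most 10 in all, crops included, and the job is handed in when it is done.

Besides the shell and the picture viewer there is one more tool, called as name(argument=value, ...) on one line, values as JSON. send_rows: Moves the arm, as the interface text tells. Its arguments: {"type":"object","properties":{"targets":{"type":"string"},"newtons":{"type":"number"}},"required":["targets"]}

```bash
mkdir -p pics; ls; python3 - <<'E'
from workcell import bot,camera,camera_model
import cv2,numpy as np
for n in("scene","top"):
    cv2.imwrite(f"pics/{n}0.png",camera(n)); m=camera_model(n); print(n,np.round(m["K"],1).tolist(),np.round(m["pose"],3).tolist())
print(bot.get_obs(),bot.hold_point_z)
E
```

```text
pics
scene [[555.9, 0.0, 324.5], [0.0, 555.9, 242.1], [0.0, 0.0, 1.0]] [[-0.857, 0.359, -0.371, 0.998], [0.516, 0.569, -0.641, 0.614], [-0.019, -0.74, -0.672, 0.929], [0.0, 0.0, 0.0, 1.0]]
top [[460.4, 0.0, 313.4], [0.0, 460.4, 239.6], [0.0, 0.0, 1.0]] [[0.008, -0.981, 0.194, 0.336], [-1.0, -0.009, -0.0, -0.187], [0.002, -0.194, -0.981, 1.031], [0.0, 0.0, 0.0, 1.0]]
{'time': 0.1, 'q': array([ 6.53745873e+01,  5.00826165e+00,  1.00374234e+01,  9.50992351e+01,
       -8.09320450e-04,  8.99997374e+01]), 'qd': array([ 0.01657608, -0.05388934,  0.135007  , -0.08637679, -0.06306672,
        0.02176249]), 'joint_efforts': array([ 2.07478450e-03, -5.21559799e+01,  4.65655446e+01,  1.59475312e-02,
        9.93476192e-05,  1.53847179e-05]), 'ee_pos': array([0.22909135, 0.49978344, 0.23063689]), 'tcp_rot': array([-1.79929927e+02,  8.08998666e-04,  1.55374851e+02]), 'wrist_force': array([ 0.14725328,  0.47008951, -0.448219  ]), 'torque': array([-2.75235033e-02,  4.00135622e-05,  5.79340801e-03]), 'grasp_force': 0.0, 'opening': 0.0853051844085532} 0.0187
```

View pics/scene0.png

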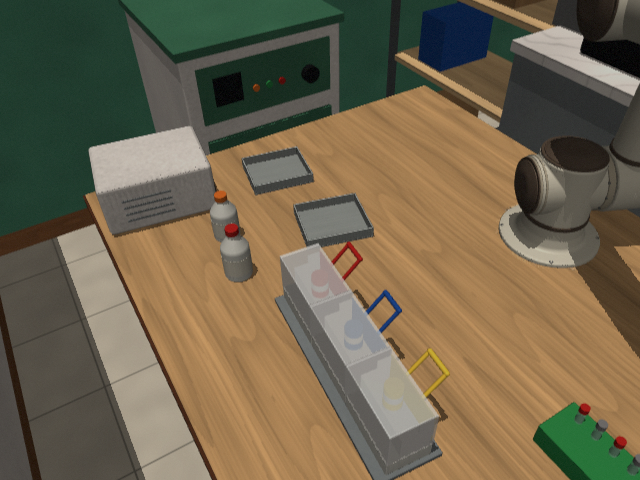

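View pics/top0.png

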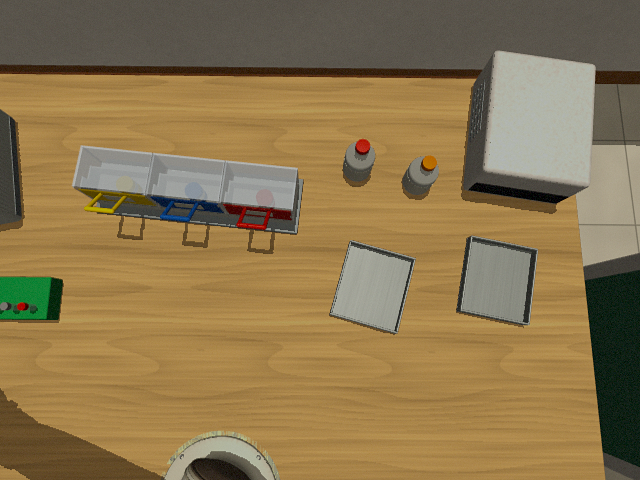

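The scene shows, from left in the top view, the yellow (105,210), blue (180,219) and red (252,224) handles. The nearer tray is at (372,287) in the top view and (333,220) in the scene view.

```bash
cat > h.py <<'E'
import cv2,numpy as np
from workcell import bot,camera,camera_model
def ray(n,p):
    m=camera_model(n);d=np.linalg.inv(m["K"])@[p[0],p[1],1];return m["pose"][:3,3],m["pose"][:3,:3]@d
def onz(n,p,z):
    o,d=ray(n,p);return o+d*(z-o[2])/d[2]
def tri(p,q,a="top",b="scene"):
    o,d=ray(a,p);o2,e=ray(b,q);d/=np.linalg.norm(d);e/=np.linalg.norm(e)
    s=np.linalg.lstsq(np.c_[d,-e],o2-o,rcond=None)[0];P=o+s[0]*d;Q=o2+s[1]*e
    return (P+Q)/2,np.linalg.norm(P-Q)
def proj(n,X):
    m=camera_model(n);c=m["pose"][:3,:3].T@(np.array(X)-m["pose"][:3,3]);u=m["K"]@c;return u[:2]/u[2]
HUE={"yellow":(20,35),"blue":(105,125)}
def mask(im,col,s=150):
    h=cv2.cvtColor(im,cv2.COLOR_BGR2HSV);H=h[...,0]
    g=((H<6)|(H>174)) if col=="red" else (H>=HUE[col][0])&(H<=HUE[col][1])
    return (g&(h[...,1]>s)&(h[...,2]>60)).astype(np.uint8)
E
python3 - <<'E'
from h import *
t=cv2.imread("pics/top0.png");s=cv2.imread("pics/scene0.png")
a=cv2.resize(t[135:255,65:315],None,fx=3.2,fy=3.2,interpolation=cv2.INTER_CUBIC)
cv2.imwrite("pics/topc.png",a[:, :800])
cv2.imwrite("pics/scc.png",cv2.resize(s[230:480,270:460],None,fx=2.4,fy=2.4,interpolation=cv2.INTER_CUBIC))
h=cv2.cvtColor(t,cv2.COLOR_BGR2HSV)
# tray: rim corners z=.03
g=((h[...,1]<60)&(h[...,2]>20)).astype(np.uint8);g[:230]=0;g[345:]=0;g[:,:320]=0
for c in cv2.findContours(g,0,2)[0]:
    if cv2.contourArea(c)>2000:
        r=cv2.minAreaRect(c);b=np.array([onz("top",p,.03)[:2] for p in cv2.boxPoints(r)])
        print(r,b.round(3).tolist(),b.mean(0).round(3),[np.linalg.norm(b[i]-b[i-1]).round(3) for i in (1,2)])
E
```

```text
((373.0465087890625, 286.5127868652344), (70.3146743774414, 78.19705963134766), 15.376252174377441) [[0.369, -0.222], [0.535, -0.267], [0.494, -0.416], [0.331, -0.366]] [ 0.432 -0.318] [np.float64(0.172), np.float64(0.154)]
((497.9884033203125, 280.07513427734375), (74.66008758544922, 80.13414001464844), 8.746162414550781) [[0.374, -0.493], [0.548, -0.529], [0.524, -0.691], [0.351, -0.65]] [ 0.449 -0.591] [np.float64(0.178), np.float64(0.164)]
((609.5, 254.5), (49.0, 59.0), 90.0) [[0.561, -0.781], [0.562, -0.913], [0.452, -0.898], [0.451, -0.77]] [ 0.507 -0.84 ] [np.float64(0.132), np.float64(0.11)]
```

View pics/topc.png

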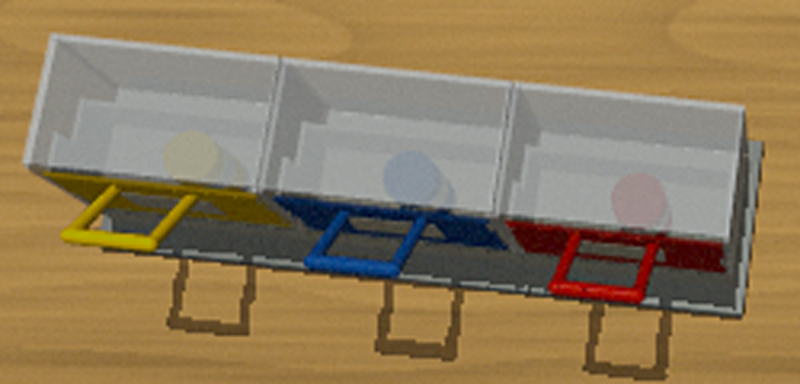

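View pics/scc.png

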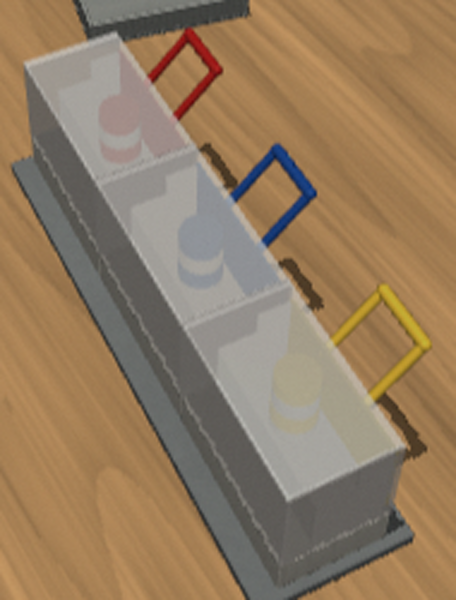

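Blue bar: middle at about (352,267) in the top crop and (296,171) in the scene crop. Canister caps show through the roof, the blue one at (412,178) in the top crop.

```bash
python3 - <<'E'
from h import *
T=lambda x,y:np.array([65+(x+.5)/3.2-.5,135+(y+.5)/3.2-.5]);S=lambda x,y:np.array([270+(x+.5)/2.4-.5,230+(y+.5)/2.4-.5])
P={}
for n,a,b in(("y",(110,241),(405,317)),("b",(352,267),(296,171)),("r",(598,293),(204,52))):
    X,e=tri(T(*a),S(*b));P[n]=X;print(n,X.round(4),round(e,4),"on156",onz("top",T(*a),.156).round(4),onz("scene",S(*b),.156).round(4))
d=P["y"]-P["r"];print("spacing",np.linalg.norm(d)/2,"ydir yaw",np.degrees(np.arctan2(d[1],d[0])))
e=tri(T(310,264),S(313,192)),tri(T(396,270),S(278,150));print(e)
print("can",tri(T(412,178),S(201,235)), onz("top",T(412,178),.12))
E
```

```text
y [0.5644 0.2325 0.1572] 0.0008 on156 [0.5644 0.2333 0.156 ] [0.564  0.2316 0.156 ]
b [0.5489 0.0837 0.1576] 0.0001 on156 [0.5494 0.0841 0.156 ] [0.548  0.0826 0.156 ]
r [ 0.5344 -0.0666  0.1563] 0.0001 on156 [ 0.5344 -0.0666  0.156 ] [ 0.5343 -0.0669  0.156 ]
spacing 0.15028855069705582 ydir yaw 84.27401681775258
((array([0.55077741, 0.10861995, 0.15869116]), np.float64(0.0011105351695015824)), (array([0.5473526 , 0.05735655, 0.15624618]), np.float64(0.0007860746027876952)))
can (array([0.62166597, 0.06390609, 0.10715419]), np.float64(0.0007878725637897018)) [0.61738067 0.06065391 0.12      ]
```

send_rows(targets="-15 -8 0 2 0;-45 -24 0 7 60;-80 -42 0 13 130;-120 -63 0 19 130;-160 -84 0 25 130;-200 -105 0 31 130;-240 -127 0 37 130;-280 -148 0 43 130;-320 -169 0 49 130;-360 -190 0 55 130;-400 -211 0 61 130;-430 -227 0 66 130;-450 -237 0 69 130;-460 -243 0 71 130;-464 -245 0 71.1 130;-464 -245 0 71.1 130;-464 -245 0 71.1 130;-464 -245 0 71.1 130", newtons=20)

```text
time: 2.35
ee_pos: [0.5487, 0.0844, 0.2315]
tcp_rot: [180.0, -0.0, 84.3]
wrist_force: [0.0, 1.7, 1.0]
opening: 0.0418
grasp_force: 0.0
```

send_rows(targets="0 0 15 0 130;0 0 35 0 130;0 0 55 0 130;0 0 75 0 130;0 0 88 0 130;0 0 92 0 130;0 0 92 0 130;0 0 92 0 160;0 0 92 0 190;0 0 92 0 220;0 0 92 0 240;0 0 92 0 240;0 0 92 0 240;0 0 92 0 240", newtons=40)

```text
time: 4.1
ee_pos: [0.549, 0.0839, 0.1395]
tcp_rot: [180.0, -0.0, 84.3]
wrist_force: [1.4, -0.3, 1.9]
opening: 0.0086
grasp_force: 39.1
```

send_rows(targets="0 -2.5 1.2 0 240;0 -5.3 2.4 0 240;0 -10.6 5 0 240;0 -15.7 8 0 240;0 -20.6 11.1 0 240;0 -25.4 14.5 0 240;0 -29.9 18.1 0 240;0 -34.3 22 0 240;0 -38.5 26 0 240;0 -42.5 30.3 0 240;0 -46.3 34.8 0 240;0 -49.8 39.4 0 240;0 -53.1 44.3 0 240;0 -56.2 49.3 0 240;0 -57.4 51.3 0 240;0 -57.4 51.3 0 240;0 -57.4 51.3 0 240")

```text
time: 6.22
ee_pos: [0.4948, 0.0894, 0.0923]
tcp_rot: [179.5, -0.1, 84.2]
wrist_force: [3.6, -4.5, 28.0]
opening: 0.0084
grasp_force: 41.8
```

send_rows(targets="0 1 -2 0 240;0 1 -2 0 200;0 1 -2 0 130;0 1 -2 0 130;0 1 -2 0 130;0 1 -15 0 130;0 1 -40 8 130;0 0 -70 18 130;0 -25 -100 28 130;0 -60 -120 38 130;0 -100 -130 48 120;0 -130 -130 58 120;0 -150 -130 68 120;0 -160 -130 78 100;0 -160 -130 86 100;0 -160 -130 90 100;0 -160 -130 90 100")

```text
time: 8.35
ee_pos: [0.3293, 0.0019, 0.2189]
tcp_rot: [-177.0, 0.0, -2.2]
wrist_force: [0.9, 0.1, 0.2]
opening: 0.0519
grasp_force: 0.0
```

```bash
python3 - <<'E'
from h import *
t=camera("top");s=camera("scene");cv2.imwrite("pics/t1.png",t);cv2.imwrite("pics/s1.png",s)
cv2.imwrite("pics/t1c.png",cv2.resize(t[135:260,110:310],None,fx=4,fy=4,interpolation=cv2.INTER_CUBIC))
cv2.imwrite("pics/s1c.png",cv2.resize(s[230:430,290:490],None,fx=3,fy=3,interpolation=cv2.INTER_CUBIC))
E
```

```text
(no output)
```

View pics/t1c.png

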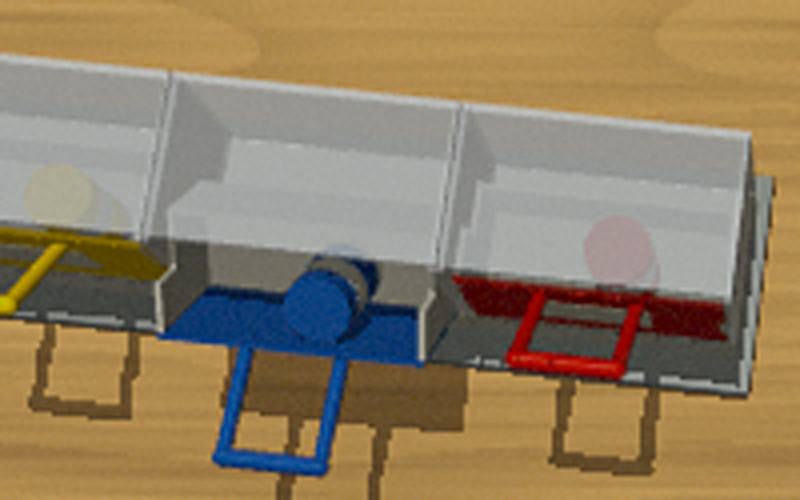

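View pics/s1c.png

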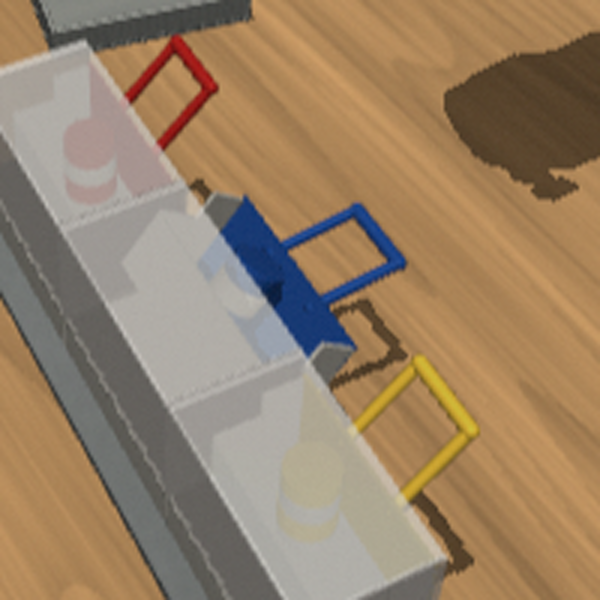

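The blue bin is out, the others are shut. Bar mid is at (271,463) in the top crop and (380,237) in the scene crop; the canister's cap top is around (319,306) in the top crop, with its body leaning back under the roof.

```bash
python3 - <<'E'
from h import *
T=lambda x,y:np.array([110+(x+.5)/4-.5,135+(y+.5)/4-.5]);S=lambda x,y:np.array([290+(x+.5)/3-.5,230+(y+.5)/3-.5])
R=np.array([[np.cos(.1),-np.sin(.1)],[np.sin(.1),np.cos(.1)]]).T@np.eye(2)
b0=np.array([.549,.0838]);ex=np.array([.995,-.0998]);ey=np.array([.0998,.995])
piv=b0+.045*ex
def loc(X): return np.round([(X[:2]-piv)@ex,(X[:2]-piv)@ey,X[2]],4)
X,e=tri(T(271,463),S(380,237));print("bar",X,e,loc(X),"exp -.1012,0,.1067")
X,e=tri(T(440,268),S(190,185));print("roof front corner",X,e,loc(X))
for z in(.105,.11,.115): X=onz("top",T(320,306),z);print("cap",z,X.round(4),loc(X),(proj("scene",X)-[290,230])*3)
X,e=tri(T(320,306),S(263,264));print(X,e,loc(X))
print(bot.get_obs()["q"].round(1),bot.get_obs()["ee_pos"],bot.get_obs()["tcp_rot"])
E
```

```text
bar [0.49363129 0.08915527 0.10767406] 0.00023678380051027432 [-0.1006 -0.0002  0.1077] exp -.1012,0,.1067
roof front corner [0.58771642 0.00427217 0.13364109] 0.005266947705670996 [ 0.0015 -0.0753  0.1336]
cap 0.105 [0.577  0.0699 0.105 ] [-0.0158 -0.011   0.105 ] [255.14161987 272.1421344 ]
cap 0.11 [0.5756 0.0685 0.11  ] [-0.017  -0.0125  0.11  ] [255.90704531 264.75851494]
cap 0.115 [0.5743 0.0671 0.115 ] [-0.0181 -0.014   0.115 ] [256.67535632 257.34705999]
[0.57379304 0.06924886 0.11161303] 0.0036997077841843286 [-0.0189 -0.012   0.1116]
[ -2.1 -25.3 -17.3  98.    3.  179.9] [0.32951508 0.00264058 0.21862864] [-1.77038313e+02  4.00978559e-02 -2.04493493e+00]
```

send_rows(targets="0 0 0 -9 75;0 0 0 -18 75;0 0 0 -27 75;0 0 0 -36 75;0 0 0 -45 75;0 0 0 -54 75;0 0 0 -63 75;0 0 0 -72 75;0 0 0 -81 75;0 0 0 -90 75;0 0 0 -99 75;0 0 0 -108 75;0 0 0 -117 75;0 0 0 -126 75;0 0 0 -135 75;0 0 0 -144 75;0 0 0 -153 75;0 0 0 -162 75;0 0 0 -171 75;0 0 0 -180 75")

```text
time: 10.95
ee_pos: [0.3296, 0.0037, 0.2182]
tcp_rot: [177.0, -0.1, 178.4]
wrist_force: [0.7, 0.3, 0.9]
opening: 0.0604
grasp_force: 0.0
```

```bash
python3 - <<'E'
from h import *
T=lambda x,y:np.array([110+(x+.5)/4-.5,135+(y+.5)/4-.5])
b0=np.array([.549,.0838]);ex=np.array([.995,-.0998]);ey=np.array([.0998,.995]);piv=b0+.045*ex
for p in((200,243),(320,255),(430,267)):
  for z in (.134,.138): X=onz("top",T(*p),z);print(p,z,((X[:2]-piv)@ex).round(4),((X[:2]-piv)@ey).round(4))
o=bot.get_obs();print(o["q"].round(1),o["ee_pos"],o["tcp_rot"],o["opening"])
g=piv-.018*ex-.0125*ey;print("goal",g)
E
```

```text
(200, 243) 0.134 0.0034 0.0458
(200, 243) 0.138 0.0023 0.0443
(320, 255) 0.134 0.0038 -0.0155
(320, 255) 0.138 0.0027 -0.0168
(430, 267) 0.134 0.0036 -0.0717
(430, 267) 0.138 0.0025 -0.0726
[ -1.9 -25.2 -17.3  98.    3.   -0.4] [0.32964824 0.00372005 0.21819097] [ 1.77008634e+02 -7.85402410e-02  1.78415186e+02] 0.060369945943893846
goal [0.5746175 0.0686679]
```

send_rows(targets="-12 4 2 1 75;-35 10 5 2 75;-65 19 8 3 75;-100 29 13 4.1 75;-140 41 18 4.1 75;-175 51 23 4.1 75;-205 60 27 4.1 75;-225 66 30 4.1 75;-237 69 31 4.1 75;-243 71 32 4.1 75;-243 71 32 4.1 75;-243 71 32 4.1 75")

```text
time: 12.45
ee_pos: [0.5745, 0.0667, 0.1898]
tcp_rot: [177.0, -0.3, 173.8]
wrist_force: [-0.4, -0.3, -0.4]
opening: 0.0603
grasp_force: 0.0
```

send_rows(targets="0 -1 10 0 75;0 -1 30 0 75;0 -2 50 0 75;0 -2 70 0 75;0 -2 83 0 75;0 -2 90 0 75;0 -2 96 0 75;0 -2 101 0 75;0 -2 104 0 75;0 -2 104 0 75")

```text
time: 13.7
ee_pos: [0.5754, 0.0701, 0.086]
tcp_rot: [177.0, -0.2, 173.9]
wrist_force: [3.0, -1.2, 1.5]
opening: 0.0603
grasp_force: 1.6
```

send_rows(targets="0 0 0 0 100;0 0 0 0 120;0 0 0 0 140;0 0 0 0 160;0 0 0 0 180;0 0 0 0 180;0 0 0 0 180;0 0 0 0 180", newtons=35)

```text
time: 14.7
ee_pos: [0.5766, 0.0691, 0.0875]
tcp_rot: [177.1, -0.0, 173.8]
wrist_force: [4.1, -6.1, 9.4]
opening: 0.0354
grasp_force: 37.3
```

send_rows(targets="2 0 -4 0 180;7 0 -10 0 180;13.5 0 -18 0 180;21 0 -28 0 180;30 0 -40 0 180;39 0 -52 0 180;48 0 -64 0 180;58 0 -78 0 180;66 0 -92 0 180;72 0 -110 0 180;76 0 -128 0 180;76 0 -138 0 180;76 0 -140 0 180;76 0 -140 0 180")

```text
time: 16.45
ee_pos: [0.4992, 0.071, 0.2251]
tcp_rot: [177.0, -0.3, 173.9]
wrist_force: [0.6, 0.3, -1.2]
opening: 0.0348
grasp_force: 34.9
```

```bash
python3 - <<'E'
from h import *
t=camera("top");s=camera("scene");cv2.imwrite("pics/t2.png",t)
cv2.imwrite("pics/s2.png",np.hstack([cv2.resize(s[120:440,250:570],(400,400)),cv2.resize(t[130:370,110:430],(400,300))[:,:].copy() if 0 else cv2.resize(t[110:350,110:350],(400,400))]))
E
```

```text
(no output)
```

View pics/s2.png

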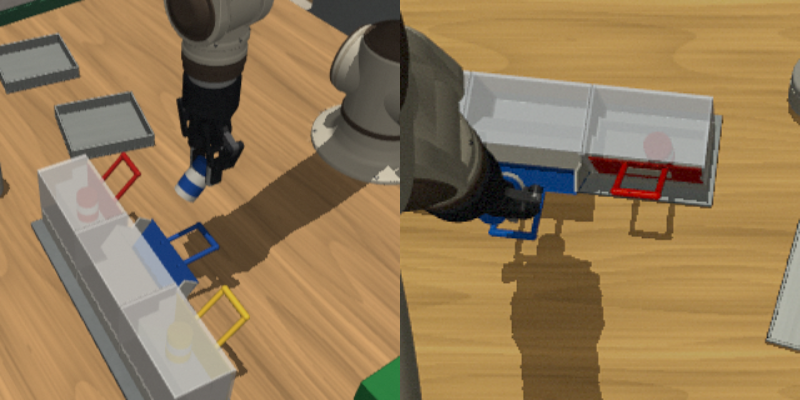

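send_rows(targets="1 -10 -0.5 0 180;4 -30 -1.5 1 180;7 -60 -3 2 180;11 -95 -5 3 180;15 -130 -7 4 180;19 -165 -9 5 180;23 -200 -10.5 6 180;27 -235 -12 7 180;31 -270 -14 8 180;35 -305 -16 9 180;39 -335 -17.5 9 180;42 -360 -19 9 180;44 -378 -20 9 180;45 -388 -20.5 9 180;45 -390 -20.5 9 180;45 -390 -20.5 9 180;45 -390 -20.5 9 180")

```text
time: 18.68
ee_pos: [0.4128, -0.312, 0.2262]
tcp_rot: [177.1, -0.8, 164.9]
wrist_force: [-0.2, 0.5, -1.2]
opening: 0.0348
grasp_force: 34.9
```

send_rows(targets="0 -1 15 0 180;0 -2 40 0 180;0 -4 70 0 180;0 -6 100 0 180;0 -7 125 0 180;0 -8 145 0 180;0 -9 160 0 180;0 -9 170 0 180;0 -9 177 0 180;0 -9 178 0 180;0 -9 178 0 180", newtons=20)

```text
time: 20.05
ee_pos: [0.4106, -0.3121, 0.0484]
tcp_rot: [177.1, -0.7, 164.9]
wrist_force: [0.0, -0.3, -0.1]
opening: 0.0348
grasp_force: 35.0
```

```bash
python3 - <<'E'
from h import *
t=camera("top");s=camera("scene")
cv2.imwrite("pics/s3.png",np.hstack([cv2.resize(s[130:290,250:410],(400,400)),cv2.resize(t[210:370,290:450],(400,400))]))
E
```

```text
(no output)
```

View pics/s3.png

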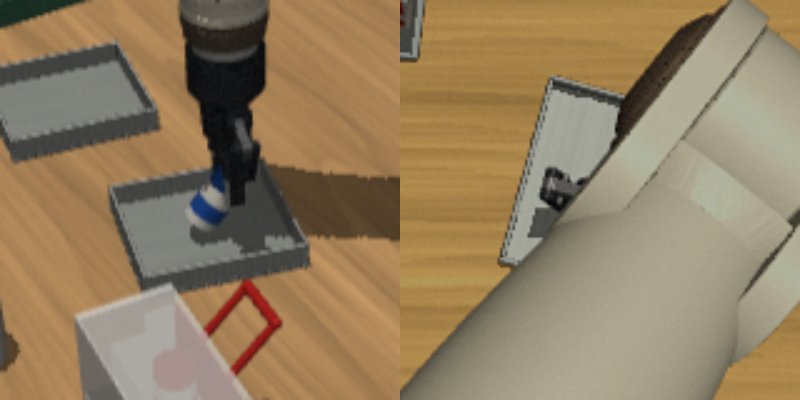

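The canister is held over the middle of the right tray, bottom end (around 205,222 left panel) just above the floor. I'm lowering slowly.

send_rows(targets="0 0 2 0 178;0 0 4 0 178;0 0 6 0 178;0 0 8 0 178;0 0 10 0 178;0 0 11 0 178;0 0 12 0 178;0 0 12 0 178", newtons=20)

```text
time: 21.15
ee_pos: [0.4107, -0.3116, 0.038]
tcp_rot: [177.2, -0.7, 164.9]
wrist_force: [-6.1, 3.1, 16.2]
opening: 0.0349
grasp_force: 36.6
```

send_rows(targets="0 0 -1 0 160;0 0 -1 0 156;0 0 -1 0 154;0 0 -1 0 153;0 0 -1 0 153", newtons=20)

```text
time: 21.78
ee_pos: [0.4106, -0.3116, 0.0383]
tcp_rot: [177.1, -0.7, 164.9]
wrist_force: [-3.9, 1.7, 11.3]
opening: 0.0352
grasp_force: 35.8
```

send_rows(targets="0 0 0 0 152;0 0 0 0 151;0 0 0 0 150;0 0 1 0 150;0 0 2 0 150;0 0 3 0 150;0 0 4 0 150", newtons=20)

```text
time: 22.65
ee_pos: [0.411, -0.3125, 0.0368]
tcp_rot: [177.3, -0.6, 164.9]
wrist_force: [-9.5, -0.8, 30.3]
opening: 0.0349
grasp_force: 25.0
```

send_rows(targets="0 0 -2 0 150;0 0 -3 0 150;0 0 -3 0 149;0 0 -3 0 149;0 0 -3 0 148.5;0 0 -3 0 148.5")

```text
time: 23.4
ee_pos: [0.4108, -0.3121, 0.0372]
tcp_rot: [177.2, -0.7, 164.9]
wrist_force: [-1.8, 0.6, 7.8]
opening: 0.0355
grasp_force: 8.2
```

send_rows(targets="0 0 2 0 148.5;0 0 4 0 148.5;0 0 6 0 148.5;0 0 8 0 148.5")

```text
time: 23.9
ee_pos: [0.4106, -0.3116, 0.0295]
tcp_rot: [177.2, -0.7, 164.9]
wrist_force: [-4.1, 1.1, 11.9]
opening: 0.0357
grasp_force: 9.7
```

send_rows(targets="0 0 2 0 148.5;0 0 4 0 148.5;0 0 6 0 148.5;0 0 8 0 148.5;0 0 10 0 148.5;0 0 12 0 148.5")

```text
time: 24.65
ee_pos: [0.4105, -0.3109, 0.0175]
tcp_rot: [177.2, -0.7, 164.9]
wrist_force: [-5.8, 1.0, 13.4]
opening: 0.0359
grasp_force: 10.9
```

```bash
python3 - <<'E'
from h import *
s=camera("scene");cv2.imwrite("pics/s4.png",cv2.resize(s[150:270,280:400],(600,600),interpolation=cv2.INTER_CUBIC))
E
```

```text
(no output)
```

View pics/s4.png

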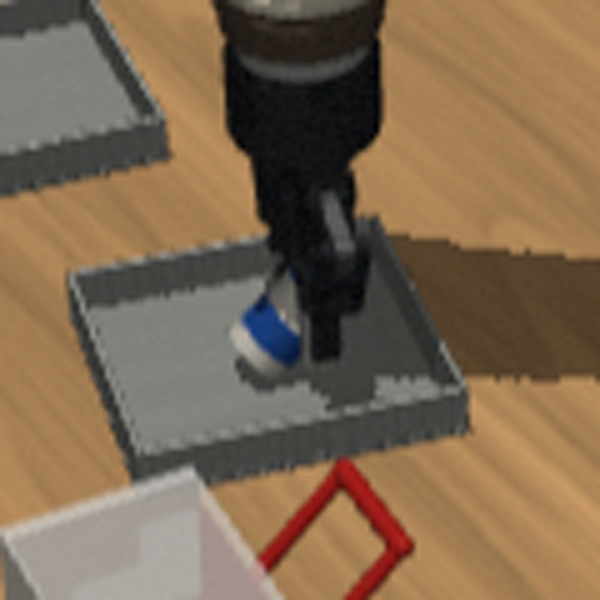

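The canister (bottom end at about (260,345)) is tipping over between the fingers, and its cap is still raised. I'll keep lowering.

send_rows(targets="0 0 2 0 148.5;0 0 4 0 148.5;0 0 6 0 148.5;0 0 8 0 148.5;0 0 8 0 148.5")

```text
time: 25.32
ee_pos: [0.4102, -0.3102, 0.0091]
tcp_rot: [177.2, -0.7, 164.9]
wrist_force: [-4.8, 0.2, 11.2]
opening: 0.0359
grasp_force: 10.6
```

send_rows(targets="0 0 0 0 148;0 0 0 0 148;0 0 0 0 147.7;0 0 0 0 147.7;0 0 0 0 147.4;0 0 0 0 147.4;0 0 0 0 147;0 0 0 0 147;0 0 0 0 146;0 0 0 0 146;0 0 0 0 144;0 0 0 0 142;0 0 0 0 142;0 0 0 0 142")

```text
time: 27.08
ee_pos: [0.4104, -0.3098, 0.008]
tcp_rot: [177.1, -0.8, 164.9]
wrist_force: [0.6, -0.1, 0.4]
opening: 0.0376
grasp_force: 0.0
```

```bash
python3 - <<'E'
from h import *
s=camera("scene");cv2.imwrite("pics/s5.png",cv2.resize(s[150:270,280:400],(600,600),interpolation=cv2.INTER_CUBIC))
E
```

```text
(no output)
```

View pics/s5.png

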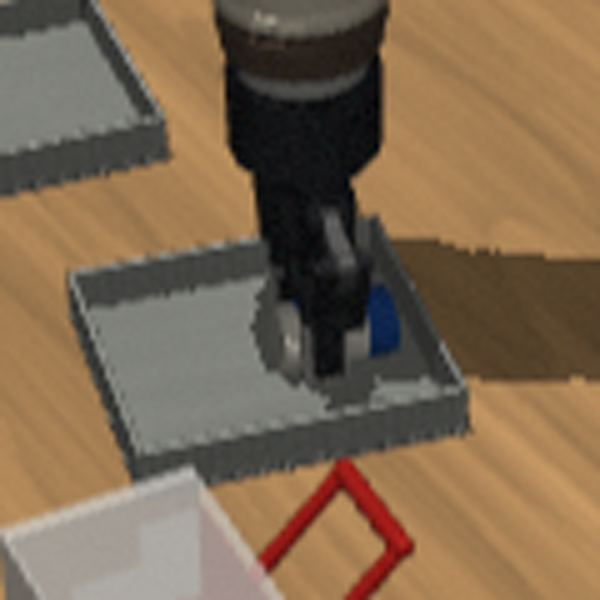

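It now lies on the tray floor between the fingers (cap at (385,320), bottom at (290,335)). I'll open, rise and check by colour masks.

send_rows(targets="0 0 0 0 130;0 0 0 0 110;0 0 0 0 90;0 0 0 0 80;0 0 0 0 80;0 0 -8 0 80;0 0 -25 0 80;0 0 -50 0 80;0 0 -90 0 80;0 0 -130 0 80;0 0 -170 0 80;30 0 -200 0 80;70 0 -210 0 80;100 0 -210 0 80;110 0 -210 0 80;110 0 -210 0 80;110 0 -210 0 80;110 0 -210 0 80")

```text
time: 29.38
ee_pos: [0.3047, -0.2922, 0.2188]
tcp_rot: [177.1, -0.8, 164.9]
wrist_force: [0.8, 0.2, -0.0]
opening: 0.0588
grasp_force: 0.0
```

```bash
python3 - <<'E'
from h import *
import time
t=camera("top");s=camera("scene");cv2.imwrite("pics/t6.png",t);cv2.imwrite("pics/s6.png",s)
def blobs(im,c,n):
    k,l,st,ce=cv2.connectedComponentsWithStats(mask(im,c,130))
    print(n,c,[(st[i].tolist(),ce[i].round(1).tolist()) for i in range(1,k) if st[i,4]>25])
for n,im in(("top",t),("scene",s)):
    for c in("blue","yellow","red"): blobs(im,c,n)
a=cv2.imread("pics/t1.png")
d=cv2.absdiff(a,t).max(2)
for nm,(y0,y1,x0,x1) in {"yellowbin":(140,215,70,150),"redbin":(165,235,226,305)}.items(): print(nm,(d[y0:y1,x0:x1]>40).sum())
# tray contents: blue in scene at z~.022
m=mask(s,"blue",130);m[:, :290]=0;m[:190]=0;m[250:]=0;ys,xs=np.nonzero(m[:,:385]);
print("blue tray px",len(xs)); p=(xs.mean(),ys.mean());print(p,onz("scene",p,.03))
o=bot.get_obs();print(o["time"],o["ee_pos"],o["wrist_force"])
E
```

```text
top blue [([149, 207, 67, 47, 1005], [182.7, 224.0]), ([360, 291, 18, 12, 122], [368.7, 296.5]), ([357, 307, 17, 11, 117], [364.7, 311.8])]
top yellow [([39, 107, 44, 5, 94], [63.0, 108.9]), ([83, 107, 13, 5, 34], [88.8, 108.7]), ([96, 106, 75, 5, 154], [131.9, 107.9]), ([172, 107, 29, 5, 45], [184.4, 108.7]), ([268, 108, 32, 6, 71], [282.1, 111.0]), ([304, 108, 41, 5, 96], [323.8, 110.1]), ([346, 109, 34, 4, 64], [362.4, 109.8]), ([381, 109, 33, 4, 63], [397.2, 110.9]), ([78, 188, 74, 26, 774], [111.4, 199.9]), ([59, 317, 123, 6, 295], [116.5, 319.4]), ([183, 319, 19, 4, 26], [191.3, 320.8]), ([305, 319, 42, 6, 116], [323.8, 321.4]), ([256, 320, 49, 6, 142], [280.9, 322.6]), ([523, 320, 19, 7, 47], [533.5, 324.2]), ([543, 322, 45, 5, 110], [564.4, 323.3])]
top red [([355, 139, 15, 16, 169], [362.2, 146.3]), ([223, 204, 69, 26, 673], [255.6, 215.1]), ([17, 303, 10, 7, 55], [21.1, 306.2])]
scene blue [([426, 3, 67, 68, 2723], [462.9, 33.6]), ([352, 207, 8, 13, 70], [355.9, 213.3]), ([340, 210, 8, 13, 77], [343.6, 215.5]), ([364, 296, 61, 52, 1014], [389.6, 320.4])]
scene yellow [([408, 348, 42, 49, 485], [431.5, 369.4])]
scene red [([279, 77, 6, 7, 37], [281.6, 79.9]), ([224, 223, 14, 14, 157], [231.1, 229.8]), ([332, 241, 31, 39, 245], [348.8, 257.7]), ([579, 404, 12, 11, 93], [584.3, 408.8]), ([614, 436, 13, 13, 109], [620.2, 442.2])]
yellowbin 0
redbin 0
blue tray px 147
(np.float64(349.4421768707483), np.float64(214.4625850340136)) [ 0.39468636 -0.29948603  0.03      ]
29.475 [ 0.30450839 -0.29212318  0.21884424] [ 0.09842312  0.375354   -0.97012584]
```

```bash
python3 - <<'E'
from h import *
from workcell import ticket
b=[]
for f in("t1","t6"):
    m=mask(cv2.imread(f"pics/{f}.png"),"blue",130);m[:,230:]=0;m[:238]=0;ys,xs=np.nonzero(m);b.append((len(xs),xs.mean(),ys.mean(),ys.max()))
print(b)
if abs(b[0][2]-b[1][2])<1: print(ticket.job_done())
E
```

```text
[(181, np.float64(178.4364640883978), np.float64(247.27624309392266), np.int64(253)), (187, np.float64(178.52941176470588), np.float64(247.3850267379679), np.int64(253))]
the job is handed in; nothing more can be done
None
```

I handed the job in at about 29.5 s: the blue bin is tilted out (about 0.64 rad measured, and it pressed back at 28 N as at its stop), the canister lies in the nearest tray, and the yellow and red bins are still shut.

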